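# Pack the wire spool away and hasp the case

### The arm

A 7-joint arm with a two-finger parallel gripper is mounted at the origin on the work surface. World frame = base frame: x ahead of the robot, y to its left, z up, the work surface at z = 0. Lengths are in m, angles in rad, forces in N, time in s.
With the tool pointing down it reaches from about 0.4 to 0.85 m from the base axis. Payload 10.4 kg.
Tool frame: the origin (TCP) lies on the centre line of the jaws, within the pads' length; the fingertips stand 14 mm ahead of it and the grasp point (between the pads) lies 5 mm behind it; z points along the fingers, y is the direction in which the jaws open and shut (so a half turn about z gives the same grasp; the last joint's range is limited). The gripper opens to 85 mm and grips with 20 to 120 N. Pads are 22 mm wide; open, the fingers measure 114 mm over their backs; the gripper's body (76 mm by 85 mm) begins 54 mm behind the grasp point. The pads swing forward as they close: fully open they stand 13 mm farther back than shut.
Start: joints at [-1.364, 0.332, -0.065, 1.46, 0.022, 1.35, -0.088], TCP at [0.142, 0.609, 0.245] pointing down, gripper open.
Joint ranges: [-2.6, 2.6], [-0.5, 2.12], [-1.47, 1.34], [0.16, 2.42], [-1.27, 4.41], [0.06, 2.06], [-2.6, 2.6]. Speed limits (rad/s): [2.22, 2.22, 2.79, 2.79, 3.14, 3.14, 3.14].

### API

Orientations are given as a rotation vector (axis times angle).
In Python, from cell import observe, get_image, camera_model, job_done gives the robot as it stands.
- The arm moves only by the tool carry_out, never from a script. Its argument "targets" is one flat list of numbers, 7 for each row, row after row: the shift along the tool's x, y, z in mm, then the turn, a rotation vector about the tool's x, y, z in rad, then the opening, from 0 (shut) to 1 (fully open). In form: [tx, ty, tz, rx, ry, rz, gripper, tx, ty, tz, rx, ry, rz, gripper, ...]. A call has 1 to 12 rows; each row shifts and turns the commanded pose from where the row before left it, along the tool's axes as they then stand; what a row does not reach is not made up. A row lasts 1/8 s, in which the tool goes at most 62.5 mm and 10.7 degrees, less where a joint would pass 70% of its speed; a pose out of reach is approached as far as the arm can. A call with a gripper value outside its range is refused whole. The fingers move at their own pace and stop on an object; "newtons" is the grip in N (left out, the last holds). Time passes only in rows, so rows that do not move let the fingers close. It gives the time, the measured TCP pose, the force and the opening at its end, in the units of the state.
- observe(): the state, without advancing time (a new reading comes with each control period).
- get_image(name): name is "scene" or "side" or "wrist"; returns (picture, depth): 480x640x3 uint8, blue, green, red; 480x640 float32, m along the optical axis (not along the pixel's ray), 0 where there is no reading.
- camera_model(name): a dict with "vertical_fov" (degrees; the focal length in pixels is half the picture's height over the tangent of half this angle, whatever the lens; pixels are square), "cx", "cy" (the principal point, pixels), "R" (3x3) and "t" (3): a world point X has camera coordinates R X + t; the wrist camera has in their place "tool_from_camera" (4x4, takes a point from camera to tool coordinates, whose origin is the TCP and whose axes are the flange's). Camera axes: x right, y down, z forward; pixel columns grow to the right and rows downward; lengths in m; the calibration is good to about 2 mm. A picture is of the moment at which its call begins: read the wrist's pose just before it. camera_model takes no time and is no camera call.
- job_done(): hands the job in, once; it reports no verdict.
The state is a dict: "time": time; "joint_positions": joint angles; "joint_velocities": joint speeds; "tau": joint torques, N m; "tcp_pos": TCP position; "tool_rot": TCP orientation; "force": force on the tool from outside, world axes, zero at the start; "moment": the same for the moment, N m; "finger_gap": opening from 0.0 (shut) to 1.0 (fully open).
Only numpy, scipy, OpenCV 4.12 (cv2) and the standard library are available. Lean on these libraries where they do the work, as an engineer would, in place of code of your own. Each camera call takes 0.05 s, during which the arm holds its last target. There are 200 camera calls.

### The job

Slide the wire spool up off its spindle and set it down gently, standing upright, on the floor of the open blue tool case. Shut the case's lid fully with the hasp still swung back, then swing the hasp over so that it lies flat on the lid with the catch through its slot. Leave the bottle, the tube offcut and the wrench where they are.

Things in the scene. Friction and masses are not known exactly. Their poses are not given: they have to be found in the camera images.
- spool: Spool of copper wire with orange flanges, rigid: a cylinder 56 mm in diameter and 48 mm high with an 18 mm bore right through, about 0.3 kg. It starts on the spindle, resting on the stand's plate. Origin: centre of its underside, z up along the bore.
- stand: Spindle stand fixed to the bench: grey plate 90 x 90 mm, 12 mm thick, with a smooth upright steel spindle 12 mm in diameter at its centre. Origin: centre of the plate's underside.
- spindle_top (a point): Top of the spindle, 85 mm above the bench.
- case: Blue tool case fixed to the bench, 200 mm along its own x, 240 mm along its own y. Origin: centre of its underside, z up. Its +y side carries the lid's hinge. The strip from y = -120 to -68 mm is a solid deck, top at z = 83.5 mm, on which the hasp is hinged. The rest (y = -68 to +115 mm, x = -95 to +95 mm) is the open compartment: floor at z = 5 mm, rim at z = 75 mm, walls 5 mm thick.
- case_floor (a point): Centre of the compartment's floor (case y = +24 mm, z = 5 mm).
- case_lid (a joint): Angle of the lid: 0 is shut, about 1.57 upright, 1.95 leaning back fully open. The hinge is stiff and the lid stays where it is left (2 to 4 N at its edge moves it). The lid is a blue plate 200 mm wide (case x), 186 mm from hinge to free edge, 8 mm thick; shut, it lies between z = 75.5 and 83.5 mm in the case's frame.
- lid_hinge (a point): Middle of the lid's hinge line, which runs along the case's x (case y = +120 mm, z = 75.5 mm), at the lid's lower face.
- lid_edge (a point): Middle of the lid's free edge, halfway through its thickness (186 mm from the hinge).
- catch (a point): Top of the catch: a steel wire loop standing 14.5 mm out of the lid's outer face, 17 mm long, 5 mm thick, in the middle of the lid's width, 31 mm from its free edge.
- hasp (a joint): Angle of the hasp: 0 is flat on the shut lid, catch through its slot; 1.57 is standing upright; up to 2.7 is swung back away from the lid. It stays where it is left (about 1 N at its bar moves it). The hasp is a steel plate 36 mm wide and 3 mm thick with a slot for the catch 34 to 56 mm from its hinge.
- hasp_hinge (a point): Middle of the hasp's hinge line, which runs along the case's x (case y = -80 mm, z = 87.5 mm).
- hasp_bar (a point): Centre of the red round bar along the hasp's free end, 9 mm in diameter, 44 mm long, parallel to the hinge and 80 mm from it. Flat, it is at z = 88.5 mm in the case's frame.
- bottle: White bottle with a red cap, 60 mm in diameter, 150 mm tall, loose; leave alone. Origin: centre of its underside.
- offcut: Square aluminium tube offcut lying on the bench, 30 x 30 mm, 120 mm long along its x, loose; leave alone. Origin: centre of its underside.
- wrench: Steel wrench lying on the bench, 170 mm long along its x, loose; leave alone.
There are look-alikes about, which are no part of the job. Leave any grey or white look-alike of the spool alone.

How it is judged:
By the outcome, as a careful person would: the job done as asked, in the order asked, and still so for the second after the job is handed in, with the robot touching nothing.
It also fails if it takes over 70 s, if anything falls off the work surface, if the arm or the gripper's body presses on something with over 40 N, if the wrist force passes 120 N, or if a joint passes its speed limit or range.

## Working session

There is one attempt and no reset: what is moved stays moved. The work goes in short steps, Python scripts to look and compute and a tool call to move; the robot and the scene stay as the last step left them, time stands still between calls to the robot, and variables do not carry over. Pictures are saved under pics/ and viewed, about 8 in all and at most 12, crops included, and the job is handed in when it is done.

Besides the shell and the picture viewer there is one more tool, called in YAML: its name, and indented under it one key for each argument. carry_out: Moves the arm, as the interface text tells. Its arguments: {"type":"object","properties":{"targets":{"type":"array"},"newtons":{"type":"number"}},"required":["targets"]}

```bash
mkdir -p pics; ls
cat > h.py <<'E'
import numpy as np, cv2, json
from cell import observe, get_image, camera_model, job_done
from scipy.spatial.transform import Rotation as Rn
def grab(n):
    s=observe(); im,d=get_image(n); np.savez(f'{n}.npz',im=im,d=d,p=s['tcp_pos'],r=np.array(s['tool_rot'])); return im,d
def world(n,u,v,d=None,z=None):
    m=camera_model(n); f=240/np.tan(np.radians(m['vertical_fov'])/2)
    q=np.load(f'{n}.npz')
    ray=np.array([(u-m['cx'])/f,(v-m['cy'])/f,1.])
    if n=='wrist':
        T=np.array(m['tool_from_camera']); Rw=Rn.from_rotvec(q['r']).as_matrix()
        A=Rw@T[:3,:3]; c=Rw@T[:3,3]+q['p']
    else:
        A=np.array(m['R']).T; c=-A@np.array(m['t'])
    if z is not None: return c+A@ray*((z-c[2])/(A@ray)[2])
    if d is None:
        w=q['d'][int(v)-1:int(v)+2,int(u)-1:int(u)+2]; w=w[w>0]; d=np.median(w) if w.size else np.nan
    return c+A@ray*d
E
python3 - <<'E'
from h import *
for n in ('scene','side'):
    im,d=grab(n); cv2.imwrite(f'pics/{n}0.png',im); m=camera_model(n); print(n,m)
print(camera_model('wrist')); print(observe())
E
```

```text
pics
scene {'vertical_fov': 51.96160664789501, 'cx': 318.1095655371612, 'cy': 246.33984168699632, 'R': array([[ 0.04615842,  0.99878711,  0.01713824],
       [ 0.65892126, -0.01754797, -0.75200721],
       [-0.75079437,  0.04600421, -0.65893204]]), 't': array([ 0.0163728 , -0.297694  ,  1.55063995])}
side {'vertical_fov': 42.69487206013531, 'cx': 322.2639094607359, 'cy': 235.4779143406868, 'R': array([[ 0.93262449, -0.360742  ,  0.00876193],
       [-0.19684569, -0.52895458, -0.8255052 ],
       [ 0.30242906,  0.76816162, -0.5643265 ]]), 't': array([-0.53119666,  0.13000913,  1.4031916 ])}
{'vertical_fov': 70.8007763854407, 'cx': 315.43956643680855, 'cy': 232.72745383245444, 'tool_from_camera': array([[-1.28525801e-03, -9.47153963e-01, -3.20776743e-01,
         8.27480330e-02],
       [ 9.99999154e-01, -1.28169485e-03, -2.22256034e-04,
         2.46784691e-04],
       [-2.00627216e-04, -3.20776758e-01,  9.47154809e-01,
        -1.27834175e-01],
       [ 0.00000000e+00,  0.00000000e+00,  0.00000000e+00,
         1.00000000e+00]])}
{'time': 0.1, 'joint_positions': array([-1.3636108 ,  0.33278806, -0.06470034,  1.46084664,  0.0215884 ,
        1.34989829, -0.08851903]), 'joint_velocities': array([-0.00107225, -0.00196963,  0.00061658, -0.00233989,  0.00037727,
        0.00029869,  0.00097558]), 'tau': array([ 2.01931092e-03, -6.26739907e+01,  4.95798024e-02, -3.92428851e+01,
        1.63485878e-02,  6.92186557e-03,  3.89060176e-05]), 'tcp_pos': array([0.14228217, 0.60826734, 0.24461346]), 'tool_rot': array([-3.60144912e-01, -3.12078200e+00,  1.95025316e-03]), 'force': array([-0.49897075, -0.38392019,  0.56597683]), 'moment': array([ 0.0341581 , -0.00056602,  0.02490292]), 'finger_gap': 0.9974685082601122}
```

View pics/scene0.png

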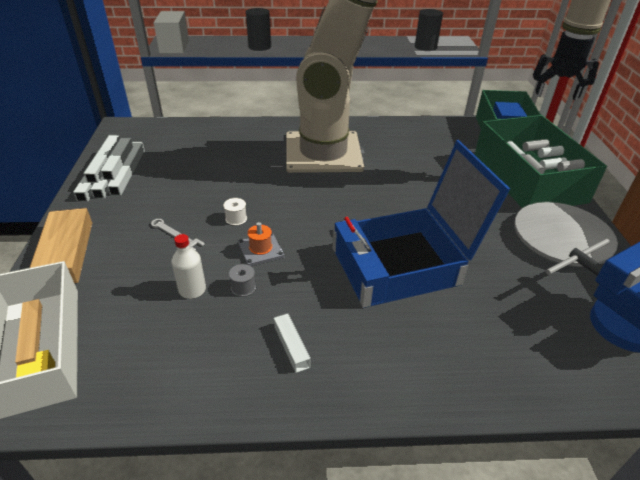

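View pics/side0.png

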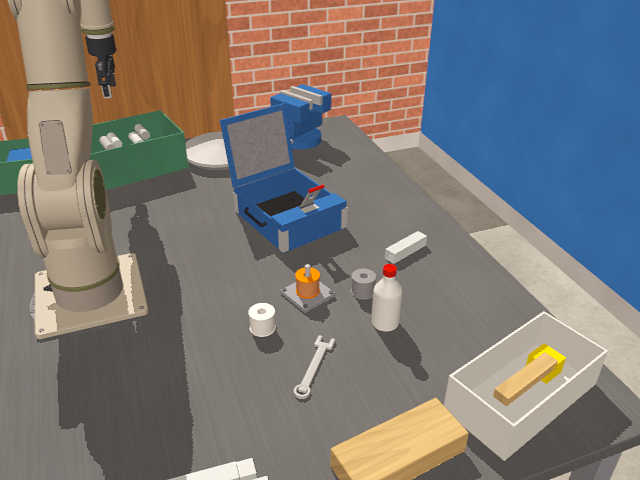

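Run:
```python
from h import *
im=np.load('scene.npz')['im']; c=im[135:310,220:520]
cv2.imwrite('pics/c1.png',cv2.resize(c,None,fx=2.66,fy=2.66,interpolation=cv2.INTER_CUBIC))
im=np.load('side.npz')['im']; c=im[100:320,215:405]
cv2.imwrite('pics/c2.png',cv2.resize(c,None,fx=2.7,fy=2.7,interpolation=cv2.INTER_CUBIC))
```

```text
(no output)
```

View pics/c1.png

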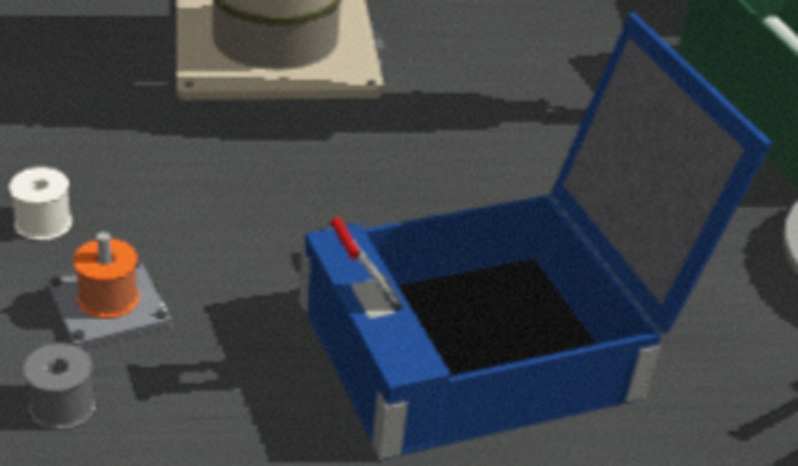

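View pics/c2.png

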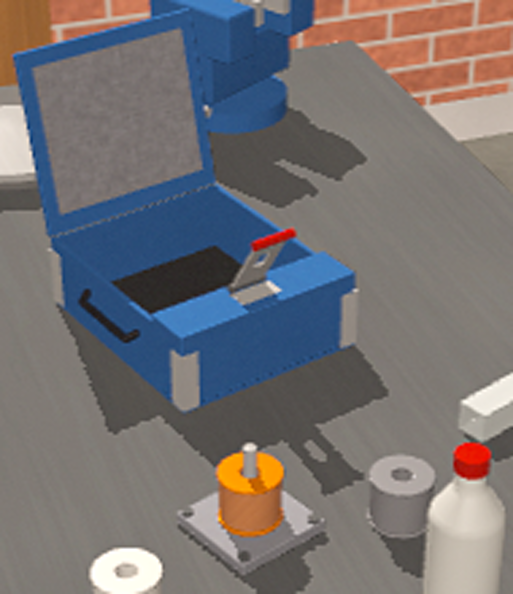

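Run:
```python
from h import *
np.set_printoptions(precision=4,suppress=True)
a=lambda u,v:(220+u/2.66,135+v/2.66)
b=lambda u,v:(215+u/2.7,100+v/2.7)
S=lambda u,v,z:world('scene',*a(u,v),z=z)
D=lambda u,v,z:world('side',*b(u,v),z=z)
dl=S(305,237,.0835);df=S(387,385,.0835);dr=S(450,375,.0835)
print('deck sc',dl,df,dr,np.linalg.norm(df-dl),np.linalg.norm(dr-df))
rr=S(660,338,.075); print('rim front hinge',rr,np.linalg.norm(rr-df))
e=[D(183,349,.0835),D(355,272,.0835)]; print('deck side',*e,np.linalg.norm(e[1]-e[0]))
print('hinge side',D(50,236,.0755),D(212,185,.0755))
for p in [(632,15),(768,142),(553,195),(663,332)]: print('lid depth',world('scene',*a(p[0]-8 if p[0]>600 else p[0],p[1]+8)),)
# triangulate
def ray(n,u,v):
    p=world(n,u,v,d=.5);q=world(n,u,v,d=1.5);return p,(q-p)/np.linalg.norm(q-p)
def tri(A,B):
    p,d=ray('scene',*a(*A));q,e=ray('side',*b(*B))
    s=np.linalg.lstsq(np.c_[d,-e],q-p,rcond=None)[0]; x=p+d*s[0];y=q+e*s[1]
    return (x+y)/2,np.linalg.norm(x-y)
print('bar ends',tri((335,221),(292,235)),tri((356,255),(257,245)))
print('bar ends swapped',tri((335,221),(257,245)),tri((356,255),(292,235)))
print('lid top',tri((632,15),(16,55)),tri((768,142),(188,14)))
print('spindle',tri((103,236),(250,447)), 'z85',S(103,236,.085),D(250,447,.085))
print('spooltop',S(106,257,.06),D(250,472,.06))
```

```text
deck sc [ 0.4687 -0.001   0.0835] [0.6522 0.0491 0.0835] [0.6427 0.0995 0.0835] 0.1902167613409156 0.05123097522327149
rim front hinge [0.5965 0.2799 0.075 ] 0.23753406433096974
deck side [ 0.457  -0.0264  0.0835] [0.6522 0.0424 0.0835] 0.20700627284505796
hinge side [0.3993 0.2241 0.0755] [0.5856 0.2697 0.0755]
lid depth [-0.0487  0.4323 -0.0026]
lid depth [0.5782 0.3221 0.2469]
lid depth [0.4118 0.232  0.0734]
lid depth [0.5934 0.2778 0.0699]
bar ends (array([0.5669, 0.0067, 0.1684]), np.float64(0.017872603707215322)) (array([0.5519, 0.0341, 0.1348]), np.float64(0.007322960143450388))
bar ends swapped (array([0.5402, 0.0136, 0.154 ]), np.float64(0.005223986760019832)) (array([0.5787, 0.0265, 0.15  ]), np.float64(0.005941922542768522))
lid top (array([0.3906, 0.2731, 0.2524]), np.float64(0.004220094108065373)) (array([0.5794, 0.3242, 0.2501]), np.float64(0.009171098253627991))
spindle (array([ 0.4636, -0.1781,  0.0821]), np.float64(0.003933987503910445)) z85 [ 0.4648 -0.1767  0.085 ] [ 0.4628 -0.1844  0.085 ]
spooltop [ 0.4632 -0.1757  0.06  ] [ 0.4623 -0.1854  0.06  ]
```

Three spool-like things are in view in the scene picture: orange on the spindle (260,240), white (235,212) and dark grey (242,280). The enlarged crop shows that only the orange one has the steel spindle through it and stands on the grey plate, so that is the spool. Both cameras put it near (0.463, -0.18). The hasp is already swung back to about 2.15 rad, and the lid stands at about 1.8 rad. The two cameras disagree by 5–8 mm, so I'll refine the positions with the wrist camera.

carry_out:
  targets: [-45.4,-19.9,-22,0,0,0,1,-45.4,-19.9,-22,0,0,0,1,-45.4,-19.9,-22,0,0,0,1,-45.4,-19.9,-22,0,0,0,1,-45.4,-19.9,-22,0,0,0,1,-45.4,-19.9,-22,0,0,0,1,-45.4,-19.9,-22,0,0,0,1,-27.6,-45,0,0,0,0,1,-27.6,-45,0,0,0,0,1,-27.6,-45,0,0,0,0,1,-27.6,-45,0,0,0,0,1,-27.6,-45,0,0,0,0,1]

```text
time: 1.6
tcp_pos: [0.5034, 0.1483, 0.3991]
tool_rot: [-0.36, -3.121, -0.0]
force: [0.1, 0.6, -0.4]
finger_gap: 1.001
```

carry_out:
  targets: [-27.6,-45,0,0,0,0,1,0,0,0,0,0,0,1,0,0,0,0,0,0,1,0,0,0,0,0,0,1]

```text
time: 2.1
tcp_pos: [0.5195, 0.1014, 0.399]
tool_rot: [-0.356, -3.121, -0.0]
force: [0.4, 0.7, -0.4]
finger_gap: 1.002
```

Run:
```python
from h import *
im,d=grab('wrist'); cv2.imwrite('pics/w1.png',im); s=observe(); print(s['tcp_pos'],s['tool_rot'],s['time'],s['joint_positions'])
```

```text
[0.51951321 0.10128113 0.39908252] [-3.56676934e-01 -3.12086299e+00 -8.78310098e-05] 2.15 [-0.63841043  0.0741183   0.38864307  1.45731173 -0.02829257  1.61602083
  1.09120836]
```

View pics/w1.png

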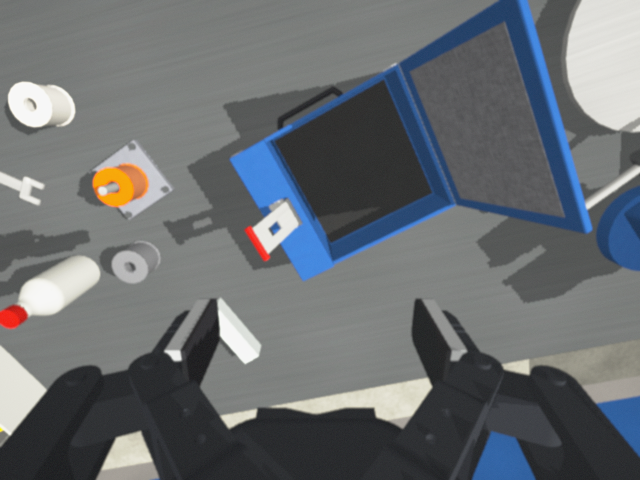

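Run:
```python
from h import *
np.set_printoptions(precision=4,suppress=True)
W=lambda u,v,z=None:world('wrist',u,v,z=z)
for p in [(232,158),(305,280),(333,263)]: print('deck',W(*p,.0835))
print('deck mid depth',W(270,200),'floor',W(360,160),'bench',W(200,60))
for p in [(397,66),(455,205)]: print('hinge',W(*p,.0755))
print('spindle',W(104,189,.085),'spool top',W(113,186,.060),W(121,180))
for p in [(134,142),(172,188),(130,219)]: print('plate',W(*p,.012))
print('bar',W(248,233),W(268,256), 'mid z.152',W(258,243,.152))
print('hasp hinge end', W(275,205),W(295,235),W(285,215))
print('lid edge',W(516,6),W(585,224))
# spool orange blob top by depth
q=np.load('wrist.npz'); im=q['im'].astype(int); d=q['d']
for nm,(u0,u1,v0,v1) in dict(spool=(80,160,150,220),white=(0,80,75,135),grey=(105,165,235,290)).items():
    P=np.array([W(u,v) for v in range(v0,v1,2) for u in range(u0,u1,2) if d[v,u]>0])
    print(nm,P[:,2].max()); t=P[(P[:,2]>.045)&(P[:,2]<.066)] if nm=='spool' else P[(P[:,2]>.04)]
    print(len(t),(t.min(0)+t.max(0))/2,np.ptp(t,axis=0))
print(camera_model('wrist').keys())
```

```text
deck [0.4615 0.0047 0.0835]
deck [0.6522 0.0552 0.0835]
deck [0.6352 0.1005 0.0835]
deck mid depth [0.5262 0.0374 0.0824] floor [0.5125 0.1729 0.005 ] bench [ 0.326  -0.0202 -0.0017]
hinge [0.4027 0.2301 0.0755]
hinge [0.5919 0.2816 0.0755]
spindle [ 0.4615 -0.1721  0.085 ] spool top [ 0.4617 -0.1746  0.06  ] [ 0.4565 -0.1609  0.0591]
plate [ 0.4102 -0.1477  0.012 ]
plate [ 0.4876 -0.1177  0.012 ]
plate [ 0.5193 -0.2005  0.012 ]
bar [0.5431 0.0163 0.1581] [0.5767 0.0305 0.156 ] mid z.152 [0.5595 0.0225 0.152 ]
hasp hinge end [0.5341 0.0423 0.0839] [0.5821 0.0579 0.0826] [0.5458 0.0549 0.1031]
lid edge [0.3982 0.2738 0.2526] [0.572  0.3218 0.2559]
spool 0.08460781922270538
304 [ 0.4623 -0.1759  0.0552] [0.053  0.0539 0.0201]
white nan
353 [ 0.3352 -0.2459  0.0441] [0.0548 0.0553 0.008 ]Traceback (most recent call last):
  File "<stdin>", line 15, in <module>
  File "<stdin>", line 3, in <lambda>
  File "h.py", line 7, in world
    m=camera_model(n); f=240/np.tan(np.radians(m['vertical_fov'])/2)
ValueError: time passes only in moves, steps and waits
```

carry_out:
  targets: [-1,-40.3,28.5,0,0,0,1,-1,-40.3,28.5,0,0,0,1,-1,-40.3,28.5,0,0,0,1,-1,-40.3,28.5,0,0,0,1,-1,-40.3,28.5,0,0,0,1,-1,-40.3,28.5,0,0,0,1,-1,-40.3,28.5,0,0,0,1,0,0,0,0,0,0,1,0,0,0,0,0,0,1,0,0,0,0,0,0,1]

```text
time: 3.4
tcp_pos: [0.4633, -0.175, 0.2004]
tool_rot: [0.356, 3.12, 0.001]
force: [1.1, -0.3, 0.3]
finger_gap: 0.999
```

```bash
cat >> h.py <<'E'
import os,pickle
_cm=camera_model; _c={}
def camera_model(n):
    if n not in _c: _c[n]=_cm(n)
    return _c[n]
def totool(w,s=None):  # world mm shift -> tool mm
    s=s or observe(); return Rn.from_rotvec(s['tool_rot']).inv().apply(w)
def cloud(n,u0,u1,v0,v1,st=2):
    d=np.load(f'{n}.npz')['d']
    return np.array([world(n,u,v) for v in range(v0,v1,st) for u in range(u0,u1,st) if d[v,u]>0])
E
python3 - <<'E'
from h import *
np.set_printoptions(precision=4,suppress=True)
im,d=grab('wrist'); cv2.imwrite('pics/w2.png',im); s=observe(); print(s['tcp_pos'],s['tool_rot'],s['time'])
hsv=cv2.cvtColor(im,cv2.COLOR_BGR2HSV); m=cv2.inRange(hsv,(5,150,80),(20,255,255)); print(cv2.boundingRect(m))
x,y,w,h=cv2.boundingRect(m); P=cloud('wrist',x-4,x+w+4,y-4,y+h+4); t=P[(P[:,2]>.056)&(P[:,2]<.064)]
print(len(t),(t.min(0)+t.max(0))/2,np.ptp(t,axis=0)); sp=P[P[:,2]>.075]; print('spindle',len(sp),sp.mean(0) if len(sp) else 0,P[:,2].max())
E
```

```text
[ 0.4632 -0.1752  0.2004] [0.3566 3.1201 0.0005] 3.45
(280, 182, 66, 72)
723 [ 0.4631 -0.1767  0.0601] [0.0544 0.0552 0.0071]
spindle 53 [ 0.462  -0.1763  0.0829] 0.08454201803079156
```

View pics/w2.png

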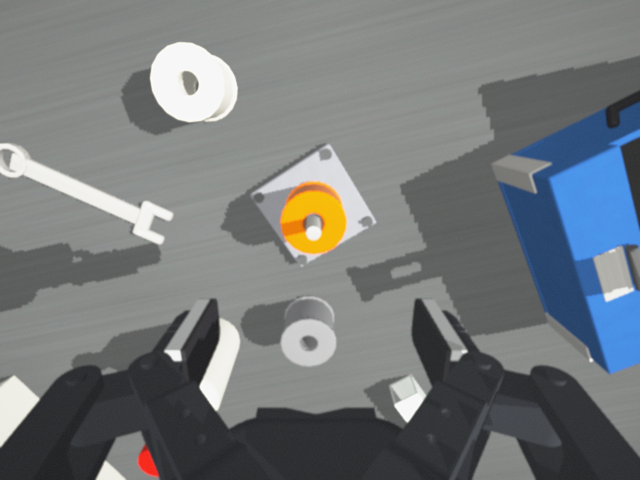

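Run:
```python
from h import *
np.set_printoptions(precision=4,suppress=True)
print('bottle',world('scene',191,288,z=0),world('side',386,322,z=0)); print('grey',world('scene',242,272,z=.048),world('wrist',309,343,z=.048))
print(totool([0,-1.3,-159.4]))
```

```text
bottle [ 0.5839 -0.3269  0.    ] [ 0.5906 -0.3282  0.    ]
grey [ 0.5856 -0.2098  0.048 ] [ 0.5858 -0.2097  0.048 ]
[ -0.1131  -1.3366 159.3997]
```

carry_out:
  targets: [0,-1.3,40,0,0,0,1,0,0,40,0,0,0,1,0,0,40,0,0,0,1,0,0,25,0,0,0,1,0,0,16,0,0,0,1,0,0,0,0,0,0,1,0,0,0,0,0,0,0,0,0,0,0,0,0,0,0,0,0,0,0,0,0,0,0,0,0,0,0,0,0,0,0,0,0,0,0]
  newtons: 40

```text
time: 4.82
tcp_pos: [0.463, -0.1776, 0.0401]
tool_rot: [0.36, 3.119, 0.001]
force: [-2.3, 1.4, 8.5]
finger_gap: 0.638
```

carry_out:
  targets: [0,0,0,0,0,0,0,0,0,-8,0,0,0,0,0,0,-15,0,0,0,0,0,0,-25,0,0,0,0,0,0,-25,0,0,0,0,0,0,-30,0,0,0,0,0,0,-40,0,0,0,0,0,0,-45,0,0,0,0,0,0,0,0,0,0,0,0,0,0,0,0,0,0]
  newtons: 50

```text
time: 6.08
tcp_pos: [0.4616, -0.1775, 0.2264]
tool_rot: [-0.36, -3.12, -0.001]
force: [-0.4, 0.0, -3.9]
finger_gap: 0.635
```

Run:
```python
from h import *
np.set_printoptions(precision=4,suppress=True)
im,d=grab('wrist'); s=observe(); print(s['tcp_pos'],s['tool_rot'],s['finger_gap'],s['force'])
cv2.imwrite('pics/w3.png',im)
o=np.array([.527,.143]); y=np.array([-.2588,.9659]); t=o+.024*y; print(t)
print(totool([*(1000*(t-s['tcp_pos'][:2])),0]))
hsv=cv2.cvtColor(im,cv2.COLOR_BGR2HSV); m=cv2.inRange(hsv,(5,150,80),(20,255,255)); print('orange px',cv2.countNonZero(m),cv2.boundingRect(m))
```

```text
[ 0.4613 -0.1774  0.2259] [-0.3602 -3.1192 -0.0004] 0.6386934170617881 [ 0.716  -0.1073 -4.352 ]
[0.5208 0.1662]
[ 20.3891 348.1163   0.053 ]
orange px 11751 (244, 239, 144, 163)
```

carry_out:
  targets: [2.9,30,0,0,0,0,0,2.9,50,0,0,0,0,0,2.9,50,0,0,0,0,0,2.9,55,0,0,0,0,0,2.9,55,0,0,0,0,0,2.9,50,0,0,0,0,0,2.9,40,0,0,0,0,0,0,18,0,0,0,0,0,0,0,0,0,0,-0.163,0,0,0,0,0,0,-0.163,0,0,0,0,0,0,-0.163,0,0,0,0,0,0,0,0]

```text
time: 7.62
tcp_pos: [0.5213, 0.1648, 0.2259]
tool_rot: [0.402, -3.114, 0.001]
force: [0.1, 0.5, -3.0]
finger_gap: 0.631
```

Run:
```python
from h import *
np.set_printoptions(precision=4,suppress=True)
im,d=grab('wrist'); s=observe(); print(s['time'],s['tcp_pos'],s['tool_rot'],s['finger_gap'],s['force'],s['joint_positions'])
print(Rn.from_rotvec(s['tool_rot']).as_matrix())
cv2.imwrite('pics/w4.png',im)
```

```text
7.675 [0.5214 0.165  0.226 ] [ 0.3985 -3.1149  0.0011] 0.6327754761042333 [ 1.1018 -0.0433 -3.9521] [-0.679   0.1704  0.3246  1.7131 -0.0563  1.2688  1.4833]
[[-0.9678 -0.2518 -0.0012]
 [-0.2518  0.9678 -0.0008]
 [ 0.0014 -0.0005 -1.    ]]
```

View pics/w4.png

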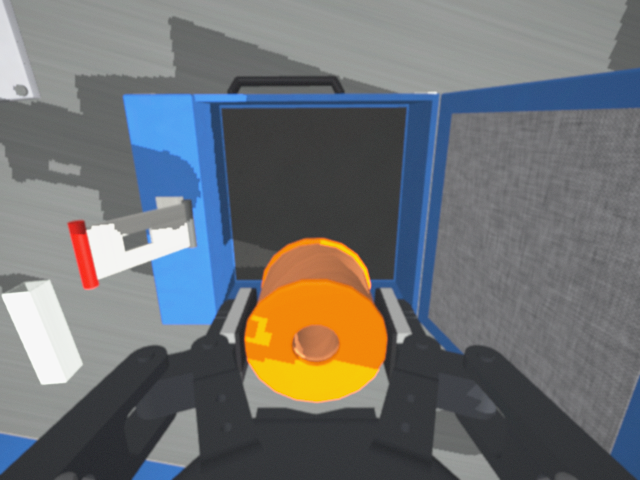

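Run:
```python
from h import *
np.set_printoptions(precision=4,suppress=True)
W=lambda u,v,z:world('wrist',u,v,z=z)[:2]
a=W(124,96,.0835);b=W(161,324,.0835);c=W(440,93,.0755)
print(a,b,c,np.linalg.norm(b-a),np.linalg.norm(c-a))
y=np.array([-.2588,.9659]);x=np.array([.9659,.2588]);
print('yaw',np.degrees(np.arctan2(*(b-a)[::-1])),np.degrees(np.arctan2(*(c-a)[::-1]))-90)
print('origins',a+.1*x+.12*y,b-.1*x+.12*y,c+.1*x-.12*y)
for p in [(400,109),(222,109),(235,279)]: print('floor corner',W(*p,.005))
f=W(222,109,.005); print('o from floor',f+.095*x+.068*y); f=W(407,109,.005); print(f+.095*x-.115*y)
bar=[world('wrist',79,224),world('wrist',91,284)]; print(bar)
```

```text
[0.4619 0.0023] [0.6527 0.0509] [0.3994 0.2313] 0.1968371741585626 0.23743877598499594
yaw 14.29397958369835 15.273287019698884
origins [0.5275 0.1441] [0.525  0.1409] [0.527  0.1413]
floor corner [0.412  0.2211]
floor corner [0.4557 0.054 ]
floor corner [0.6325 0.0989]
o from floor [0.5298 0.1443]
[0.5318 0.1412]
[array([0.5372, 0.0194, 0.1561]), array([0.5761, 0.0294, 0.1576])]
```

carry_out:
  targets: [0,0,40,0,0,0,0,0,0,50,0,0,0,0,0,0,45,0,0,0,0,0,0,30,0,0,0,0,0,0,15,0,0,0,0,0,0,7,0,0,0,0,0,0,3,0,0,0,0,0,0,0,0,0,0,0,0,0,0,0,0,0,0]

```text
time: 8.8
tcp_pos: [0.5221, 0.1661, 0.0376]
tool_rot: [-0.406, 3.114, 0.001]
force: [1.4, 0.6, -3.5]
finger_gap: 0.636
```

carry_out:
  targets: [0,0,2,0,0,0,0,0,0,1,0,0,0,0,0,0,1,0,0,0,0,0,0,0,0,0,0,0]

```text
time: 9.3
tcp_pos: [0.5216, 0.1659, 0.0332]
tool_rot: [0.406, -3.115, -0.0]
force: [-3.7, -1.3, 4.7]
finger_gap: 0.632
```

carry_out:
  targets: [0,0,0,0,0,0,0.72,0,0,0,0,0,0,0.85,0,0,0,0,0,0,1,0,0,0,0,0,0,1,0,0,-10,0,0,0,1,0,0,-30,0,0,0,1,0,0,-50,0,0,0,1,0,0,-60,0,0,0,1,0,0,-60,0,0,0,1,0,0,-60,0,0,0,1,0,0,-40,0,0,0,0.5,0,0,0,0,0,0,0]

```text
time: 10.8
tcp_pos: [0.5226, 0.1659, 0.3469]
tool_rot: [-0.405, 3.109, 0.004]
force: [0.5, 0.0, -0.7]
finger_gap: 0.61
```

Run:
```python
from h import *
np.set_printoptions(precision=4,suppress=True)
im,d=grab('wrist'); s=observe(); print(s['time'],s['tcp_pos'],s['tool_rot'],s['finger_gap'],s['force'])
cv2.imwrite('pics/w5.png',im)
hsv=cv2.cvtColor(im,cv2.COLOR_BGR2HSV); m=cv2.inRange(hsv,(5,150,80),(22,255,255)); x,y,w,h=cv2.boundingRect(m); print(x,y,w,h)
P=cloud('wrist',x-4,x+w+4,y-4,y+h+4); t=P[(P[:,2]>.048)&(P[:,2]<.06)]
print(len(t),(t.min(0)+t.max(0))/2,np.ptp(t,axis=0),np.median(t[:,2]),[np.polyfit(t[:,k],t[:,2],1)[0] for k in (0,1)])
```

```text
10.85 [0.5219 0.1658 0.3444] [-0.4052  3.1126  0.0017] 0.5149019898212817 [ 0.1391  1.2801 -0.8297]
293 158 45 50
331 [0.5213 0.1661 0.0513] [0.0538 0.0538 0.0034] 0.05210132901885589 [np.float64(0.002597198851490503), np.float64(-0.002038484529003552)]
```

View pics/w5.png

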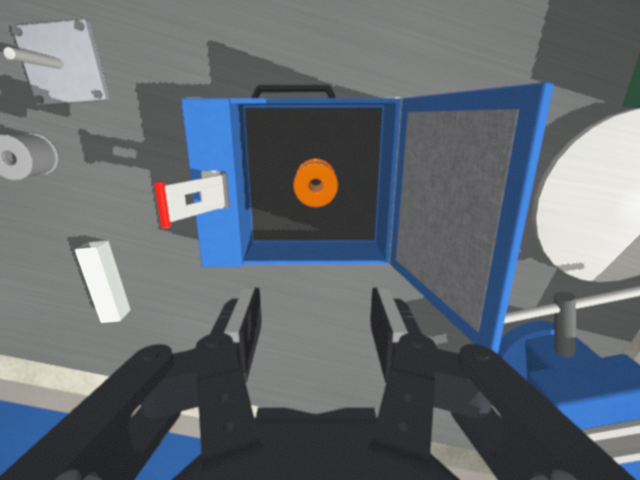

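carry_out:
  targets: [10,45,0,0,0,0,0,10,45,0,0,0,0,0,10,45,0,0,0,0,0,10,45,0,0,0,0,0,0,0,0,0,0,0,0,0,0,0,0,0,0,0,0,0,0,0,0,0,0]

```text
time: 11.72
tcp_pos: [0.4374, 0.3283, 0.3425]
tool_rot: [0.403, -3.115, 0.001]
force: [-0.1, -0.0, -0.0]
finger_gap: 0.001
```

```bash
cat >> h.py <<'E'
O=np.array([.5275,.1425]); CY=np.array([-.2588,.9659]); CX=np.array([.9659,.2588])
def case(p): q=np.array(p[:2])-O; return np.round(1000*np.array([q@CX,q@CY,p[2]]),1)
E
python3 - <<'E'
from h import *
np.set_printoptions(precision=4,suppress=True)
s=observe(); print(case(s['tcp_pos']),s['finger_gap'],s['joint_positions'])
im,d=grab('wrist'); cv2.imwrite('pics/w6.png',im); grab('side'); 
R=Rn.from_rotvec(s['tool_rot']).as_matrix(); print(R)
E
```

```text
[-38.9 202.8 342.5] 0.0005604709409956204 [-0.8987  0.1203  0.1904  1.519  -0.0225  1.505   1.1197]
[[-0.9671 -0.2543 -0.0003]
 [-0.2543  0.9671 -0.0006]
 [ 0.0004 -0.0005 -1.    ]]
```

View pics/w6.png

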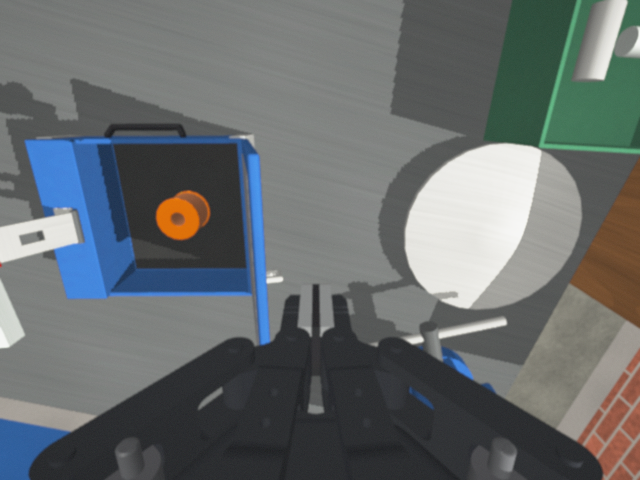

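carry_out:
  targets: [0,0,50,0,0,0,0,0,0,47,0,0,0,0,0,0,0,0,0,0,0,0,-20,0,0,0,0,0,0,-20,0,0,0,0,0,0,-20,2,0,0,0,0,0,-19,4,0,0,0,0,0,-19,4,0,0,0,0,0,-18,8,0,0,0,0,0,0,0,0,0,0,0]

```text
time: 13.08
tcp_pos: [0.4666, 0.2152, 0.2268]
tool_rot: [0.401, -3.114, 0.002]
force: [-0.5, 0.5, -0.5]
finger_gap: -0.0
```

Run:
```python
from h import *
np.set_printoptions(precision=4,suppress=True)
s=observe(); print(case(s['tcp_pos']),s['force'])
im,d=grab('scene'); im2,_=grab('side')
cv2.imwrite('pics/b7.png',np.hstack([cv2.resize(im[90:310,300:520],(400,400)),cv2.resize(im2[60:280,170:390],(400,400))]))
```

```text
[-40.   86.  226.8] [-0.5039  0.4588 -0.5134]
```

View pics/b7.png

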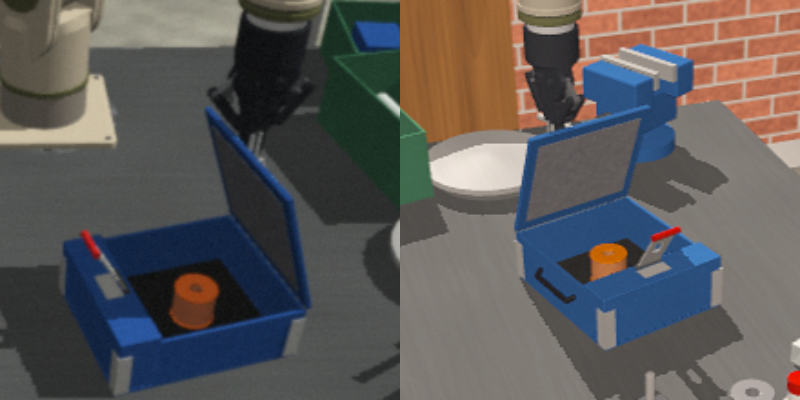

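carry_out:
  targets: [0,-18,9,0,0,0,0,0,-16,10,0,0,0,0,0,-15,11,0,0,0,0,0,-13,14,0,0,0,0,0,-12,15,0,0,0,0,0,-8,17,0,0,0,0,0,-8,17,0,0,0,0,0,-5,16,0,0,0,0,0,-2,11,0,0,0,0,0,0,0,0,0,0,0]

```text
time: 14.42
tcp_pos: [0.4908, 0.1235, 0.1068]
tool_rot: [0.406, -3.113, 0.001]
force: [1.6, -0.2, 1.0]
finger_gap: 0.003
```

carry_out:
  targets: [0,0,3,0,0,0,0,0,0,3,0,0,0,0,0,0,2,0,0,0,0,0,0,1,0,0,0,0,0,0,0,0,0,0,0]

```text
time: 15.05
tcp_pos: [0.4914, 0.1238, 0.0988]
tool_rot: [0.406, -3.115, -0.0]
force: [1.3, -0.3, -0.5]
finger_gap: -0.0
```

carry_out:
  targets: [0,0,1,0,0,0,0,0,0,1,0,0,0,0,0,0,1,0,0,0,0,0,0,1,0,0,0,0,0,0,0,0,0,0,0]

```text
time: 15.68
tcp_pos: [0.4915, 0.1238, 0.0973]
tool_rot: [0.405, -3.115, -0.002]
force: [-14.3, -4.7, 34.5]
finger_gap: 0.001
```

carry_out:
  targets: [0,0,-5,0,0,0,0,0,0,-30,0,0,0,0,0,0,-50,0,0,0,0,0,0,-60,0,0,0,0,-10,-39,-10,0,0,0,0,-10,-39,0,0,0,0,0,-10,-39,0,0,0,0,0,-10,-39,0,0,0,0,0,0,0,0,0,0,0,0,0,0,0,0,0,0,0]

```text
time: 16.92
tcp_pos: [0.5698, -0.0162, 0.2494]
tool_rot: [0.407, -3.114, -0.001]
force: [0.4, 0.3, -0.1]
finger_gap: -0.001
```

Run:
```python
from h import *
np.set_printoptions(precision=4,suppress=True)
s=observe(); print(s['time'],case(s['tcp_pos']),s['force'])
im,d=grab('wrist'); cv2.imwrite('pics/w8.png',im)
hsv=cv2.cvtColor(im,cv2.COLOR_BGR2HSV); m=cv2.inRange(hsv,(0,170,60),(4,255,255))|cv2.inRange(hsv,(175,170,60),(180,255,255))
n,l,st,_=cv2.connectedComponentsWithStats(m); k=1+np.argmax(st[1:,4]); print(st[k])
P=np.array([world('wrist',u,v) for v,u in np.argwhere(l==k)[::7]]); C=np.array([case(p) for p in P]); print('bar case',np.nanmedian(C,0),C.min(0),C.max(0))
# lid plane from wrist: blue pixels
B=cv2.inRange(hsv,(105,120,60),(125,255,255)); idx=np.argwhere(B>0)[::97]
C=np.array([case(world('wrist',u,v)) for v,u in idx if d[v,u]>0]); C=C[(abs(C[:,0])<95)&(C[:,1]>-60)&(C[:,1]<115)&(C[:,2]>40)]
print('lid',len(C)); 
for a in range(-60,115,25):
    t=C[(C[:,1]>a)&(C[:,1]<a+25)]; print(a,len(t),np.median(t[:,2]) if len(t) else '')
```

```text
16.925 [  -0.2 -164.2  249.4] [ 0.3768  0.308  -0.1139]
[365 210  14  61 628]
bar case [  -3.55 -125.9   157.9 ] [ -23.3 -128.9  152.9] [  19.5 -121.9  158.6]
lid 228
-60 15 82.7
-35 36 82.7
-10 21 82.6
15 22 82.55
40 22 82.6
65 67 82.6
90 45 82.7
```

View pics/w8.png

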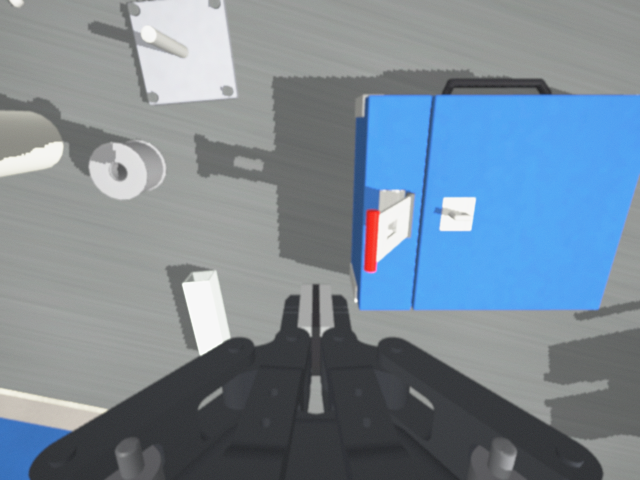

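carry_out:
  targets: [0,0,50,0,0,0,0,0,0,43,0,0,0,0,0,0,0,0,0,0,0,0,16,0,0,0,0,0,0,16,-2,0,0,0,0,0,16,-2,0,0,0,0,0,16,-3,0,0,0,0,0,16,-3,0,0,0,0,0,16,0,0,0,0,0,0,0,0,0,0,0,0]

```text
time: 18.23
tcp_pos: [0.5449, 0.0779, 0.1666]
tool_rot: [0.41, -3.114, -0.001]
force: [-0.0, -0.5, -0.2]
finger_gap: -0.001
```

```bash
cat >> h.py <<'E'
def bar(n):
    im,d=grab(n); hsv=cv2.cvtColor(im,cv2.COLOR_BGR2HSV); m=cv2.inRange(hsv,(0,150,60),(4,255,255))|cv2.inRange(hsv,(175,150,60),(180,255,255))
    k,l,st,_=cv2.connectedComponentsWithStats(m)
    for i in range(1,k):
        if st[i,4]<15: continue
        P=[world(n,u,v) for v,u in np.argwhere(l==i)]; C=np.array([case(p) for p in P]); c=np.nanmedian(C,0)
        if abs(c[0])<60 and -150<c[1]<60: print(n,'red',st[i],c,np.nanmin(C,0),np.nanmax(C,0))
E
python3 - <<'E'
from h import *
s=observe(); print(s['time'],case(s['tcp_pos']),s['force'])
for n in ('scene','side','wrist'): bar(n)
E
```

```text
18.225 [ 1.000e-01 -6.690e+01  1.666e+02] [-0.04817661 -0.49580031 -0.19210519]
scene red [383 213   6  10  32] [  8.95 -50.1  163.1 ] [ -4.9 -54.5 157.5] [ 19.6 -46.7 173.8]
side red [291 173   7   5  21] [-14.3 -53.3 159.1] [-23.2 -55.6  82.6] [ 54.9  69.4 162.5]
wrist red [ 351  260   22   85 1443] [ -7.5 -48.4 163.4] [-23.6 -55.5 156.8] [ 15.9 -44.1 198. ]
```

carry_out:
  targets: [0,0,-35,0,0,0,0,0,25,0,0,0,0,0,0,0,0,0,0,0,0,0,0,17,0,0,0,0,0,8,9,0,0,0,0,0,9,8,0,0,0,0,0,8,8,0,0,0,0,0,7,7,0,0,0,0,0,5,10,0,0,0,0,0,4,9,0,0,0,0,0,4,13,0,0,0,0,0,0,0,0,0,0,0]

```text
time: 19.88
tcp_pos: [0.5267, 0.1433, 0.1193]
tool_rot: [0.406, -3.113, 0.001]
force: [-0.0, 0.2, 0.7]
finger_gap: 0.004
```

Run:
```python
from h import *
s=observe(); print(s['time'],case(s['tcp_pos']),s['force'])
for n in ('scene','side','wrist'): bar(n)
```

```text
19.875 [ -0.6   1.  119.3] [-0.04357665  0.16203941  0.68523368]
scene red [395 228  10  13  31] [  8.3  -5.  101.1] [-22.4 -10.   97.5] [ 19.5  -1.5 111.8]
side red [282 184  14   8  35] [-7.2 -7.9 99.3] [-23.7 -11.2  83.9] [ 19.8   8.2 103. ]
wrist red [301 248  17  37 583] [-16.6  -2.  102.4] [-23.6  -6.   96.9] [ -7.2   1.8 110.4]
```

carry_out:
  targets: [0,2,4,0,0,0,0,0,0,4,0,0,0,0,0,0,2,0,0,0,0,0,0,1,0,0,0,0,0,0,0,0,0,0,0]

```text
time: 20.65
tcp_pos: [0.5269, 0.1455, 0.1097]
tool_rot: [0.406, -3.115, 0.0]
force: [1.0, -0.0, 0.1]
finger_gap: 0.001
```

carry_out:
  targets: [0,0,1,0,0,0,0,0,0,1,0,0,0,0,0,0,0,0,0,0,0]

```text
time: 21.02
tcp_pos: [0.5269, 0.1456, 0.1077]
tool_rot: [0.406, -3.115, -0.0]
force: [0.1, 0.7, -0.5]
finger_gap: 0.0
```

carry_out:
  targets: [0,0,1,0,0,0,0,0,0,0.5,0,0,0,0,0,0,0,0,0,0,0]

```text
time: 21.4
tcp_pos: [0.5271, 0.1456, 0.1068]
tool_rot: [-0.406, 3.115, 0.001]
force: [-3.2, 0.2, 5.8]
finger_gap: 0.001
```

carry_out:
  targets: [0,0,0.5,0,0,0,0,0,0,0,0,0,0,0]

```text
time: 21.65
tcp_pos: [0.5272, 0.1456, 0.1067]
tool_rot: [-0.406, 3.115, 0.001]
force: [-4.1, -0.9, 9.9]
finger_gap: 0.002
```

carry_out:
  targets: [0,0,-10,0,0,0,0,0,0,-40,0,0,0,0,0,0,-60,0,0,0,0,0,0,-60,0,0,0,0,0,0,0,0,0,0,0,0,0,0,0,0,0,0]

```text
time: 22.4
tcp_pos: [0.5268, 0.1455, 0.2756]
tool_rot: [0.406, -3.115, -0.0]
force: [0.3, -0.2, -1.1]
finger_gap: 0.003
```

Run:
```python
from h import *
s=observe(); print(s['time'],case(s['tcp_pos']),s['force'])
for n in ('scene','side','wrist'): bar(n)
im=np.load('wrist.npz')['im']; sc=np.load('scene.npz')['im']
c=cv2.resize(im[60:300,180:460],(466,400)); e=cv2.resize(sc[170:310,200:490],(800,386))[:200*1]
cv2.imwrite('pics/f.png',np.vstack([np.hstack([c,np.zeros((400,334,3),np.uint8)]),cv2.resize(sc[160:320,140:500],(800,200*1))]))
hsv=cv2.cvtColor(im,cv2.COLOR_BGR2HSV); d=np.load('wrist.npz')['d']
B=cv2.inRange(hsv,(105,120,60),(125,255,255)); C=np.array([case(world('wrist',u,v)) for v,u in np.argwhere(B>0)[::97] if d[v,u]>0])
C=C[(abs(C[:,0])<95)&(C[:,1]>-60)&(C[:,1]<115)&(C[:,2]>40)]
for a in range(-60,115,35):
    t=C[(C[:,1]>a)&(C[:,1]<a+35)]; print(a,len(t),np.median(t[:,2]) if len(t) else '')
```

```text
22.4 [1.000e-01 3.100e+00 2.756e+02] [ 0.26475625 -0.22418436 -1.10189088]
scene red [395 231  10  14  42] [-0.85 -3.3  90.75] [-22.7  -5.6  86.3] [20.7  0.2 92.9]
side red [282 188  14   7  31] [-4.8 -6.6 88.7] [-22.4 -10.4  83.1] [17.4 -1.6 90.6]
wrist red [307 187   8  44 325] [-3.  -1.  91.6] [-23.   -4.8  89.8] [19.3  2.  92.7]
-60 54 82.6
-25 55 82.8
10 66 82.65
45 65 82.6
80 73 82.6
```

View pics/f.png

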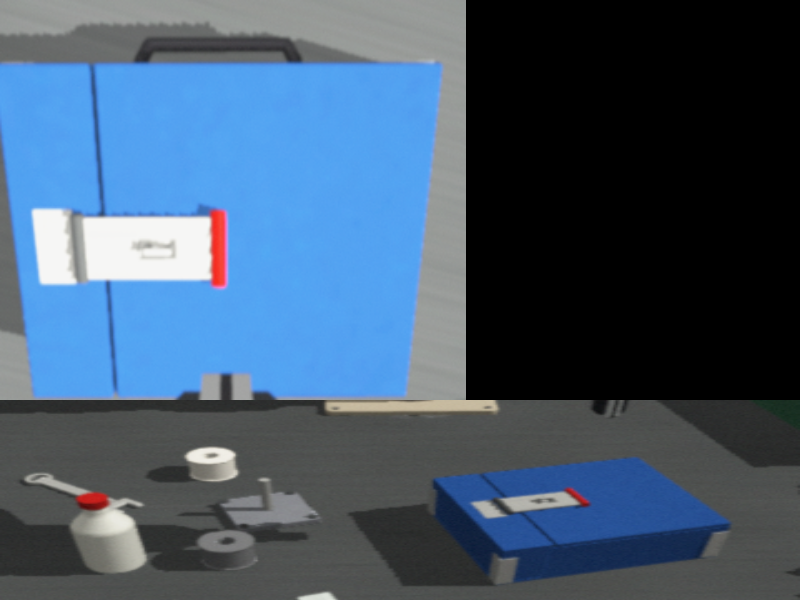

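The last picture shows the lid flat, and the hasp flat on it with its bar at crop pixel (218,248). The catch shows through the slot at (155,247). The bar's top measures 92–93 mm against 93 mm expected, and the robot is clear of everything. I'm handing in now.

```bash
python3 -c "
from cell import job_done
print(job_done())"
```

```text
the job is handed in; nothing more can be done
None
```

The job is done and handed in at about 22 s on the robot's clock, against the 70 s limit. No verdict was reported. I lifted the orange spool off its spindle, set it upright on the case floor, shut the lid with the hasp swung back, then swung the hasp flat over the catch.

**Last checks:**
- **Spool:** before I shut the lid, its top was level at z ≈ 52 mm (53 mm expected), at the centre of the floor. It touched down with about 8 N of added force.
- **Lid:** it measured an even 82.6–82.8 mm from front to back, against 83.5 mm nominal. I put the 1 mm down to calibration, since it reads the same everywhere.
- **Hasp:** the top of the bar measured 92–93 mm (93 mm expected), and the catch shows in the slot.
- **Other objects:** the bottle, wrench and look-alike spools appear where they were. The offcut was mostly outside the last picture, but no move came near it.

**What disagreed or ran high:**
- **Cameras:** the fixed cameras differed by 5–10 mm, so I relied on the wrist camera.
- **Lid press:** shutting the lid peaked at a reading of about 35–38 N through the closed fingertips, more than I meant. It lasted a fraction of a second before I backed off.

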